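# Clear the rotor spanner and shut the centrifuge

### The job

Someone left the rotor spanner lying across the open centrifuge, so its lid cannot be shut. Lay the spanner flat and lengthwise in the tray compartment lined with the blue pad (set it down, do not drop it), then lower the centrifuge lid gently, without slamming it, until it is fully closed. Leave the other instruments and the tip box where they are.

Things in the scene. Friction and masses are not known exactly. Their poses are not given: they have to be found in the camera images.
- centrifuge: White bench centrifuge with a teal front panel, fixed to the bench, 220 deep (x) x 200 wide (y) x 120 high. Origin at the centre of its underside; +x points to its rear (hinge side), its front panel faces its own -x. Its flat top deck is 120 above the bench, with a round 106 mm bowl in the middle whose rotor lies a few mm below the deck
- lid (a joint): Angle of the centrifuge lid in rad: 0 = shut flat on the deck, grows as it opens, about 1.57 = upright, 1.95 at most. White square lid 200 long x 190 wide x 22 thick, hinged along the rear edge of the deck; a stiff hinge (about 2 to 3 N at the free edge moves it) holds it wherever it is left. A teal tab, 60 wide and 10 thick, sticks out 13 beyond the middle of its free edge
- lid_hinge (a point): Middle of the lid's hinge line, at deck height, 100 behind the centrifuge's centre; fixed. The hinge line runs along the centrifuge's y. The lid's underside starts here and reaches 200 towards the centrifuge's -x when shut
- lid_edge (a point): Point on the lid, moving with it: middle of the free edge, on the outer (upper when shut) face, 200 from the hinge line
- spanner: Rotor spanner with a flat underside: orange grip 110 long x 24 wide x 20 high, then a steel shank 12 wide and a round steel head 28 across, both 10 high; 170 long in all, 120 g. Origin under the middle of its length; x runs along it to the steel head (x from -85 to +85), z up. Starts lying on the centrifuge deck across the bowl, any way round
- spanner_grip (a point): Centre of the spanner's orange grip, 30 from the spanner's origin towards the grip end, 10 above its underside; close to its balance point
- tray: Low steel instrument tray fixed to the bench, 210 (x) x 178 (y) with a 4 thick floor; outer walls and dividers are 4 thick, their tops 13 above the bench. Three equal compartments side by side, each 202 long (along tray x) x 54 wide, 58 apart. Origin at the centre of the underside
- pad: Blue pad 196 x 48 x 2 fixed on the floor of the compartment meant for the spanner (any of the three). Origin at the centre of the pad's underside, 4 above the bench; x along the compartment. The spanner lies with its underside 2 above this origin
- spatula: Dark steel spatula 150 long, 18 wide, 5 thick, lying in another compartment; origin under its middle, x along it
- forceps: Brass forceps about 135 long, 24 wide, 8 thick, lying in another compartment; origin under its middle, x along it
- tipbox: White pipette-tip box with a light blue lid, 85 x 120 x 67 high, loose on the bench; origin at the centre of its underside
There are look-alikes about, which are no part of the job. Of the things like the spanner, leave any that is pink; of the rest the larger one is meant.

How it is judged:
By the outcome, as a careful person would: the job done as asked, in the order asked, and still so for the second after the job is handed in, with the robot touching nothing.
It also fails if it takes over 58 s, if anything falls off the work surface, if the arm or the gripper's body presses on something with over 40 N, if the wrist force passes 120 N, or if a joint passes its speed limit or range.

### The arm

A 7-joint arm with a two-finger parallel gripper is mounted at the origin on the work surface. World frame = base frame: x ahead of the robot, y to its left, z up, the work surface at z = 0. Lengths are in m, angles in rad, forces in N, time in s.
With the tool pointing down it reaches from about 0.425 to 0.875 m from the base axis. Payload 4.7 kg.
Tool frame: the origin (TCP) lies at the very end of the fingers, on their centre line; the grasp point (between the pads) lies 19 mm behind it (manip.grasp_offset is the distance from the TCP to the grasp point, in m); z points along the fingers, y is the direction in which the jaws open and shut (so a half turn about z gives the same grasp; the last joint's range is limited). The gripper opens to 87 mm and grips with 3 to 60 N. Pads are 19 mm wide; open, the fingers measure 117 mm over their backs; the gripper's body (75 mm by 190 mm) begins 51 mm behind the grasp point.
Start: joints at [1.199, 0.321, -0.07, 1.45, 0.023, 1.371, -0.057], TCP at [0.245, -0.602, 0.223] pointing down, gripper open.
Joint ranges: [-2.86, 2.86], [-0.3, 2.09], [-1.38, 1.24], [0.06, 2.45], [-1.56, 4.7], [0.09, 2.05], [-2.69, 2.69]. Speed limits (rad/s): [2.57, 2.57, 3.14, 3.14, 3.14, 3.14, 3.14].

### API

Orientations are given as [roll, pitch, yaw] about the fixed x, y, z axes, in that order (R = Rz(yaw) Ry(pitch) Rx(roll)).
In Python, from station import manip gives the robot as it stands.
- The arm moves only by the shell command python3 -m creep 'ROWS' [OPENING] [FORCE]. ROWS is JSON, a list that holds one entry, the list of rows, each a list of 4 numbers: the shift along the tool's x, y, z in mm, then the turn about the tool's z in degrees. A call has 1 to 10 rows; each row is the pose to reach, as a shift and turn from the pose commanded when the call began, along the tool's axes at that moment; what a row does not reach only later rows make up. A row lasts 1/8 s, in which the tool goes at most 62.5 mm and 10.7 degrees, less where a joint would pass 70% of its speed; a pose out of reach is approached as far as the arm can. A call with a gripper value outside its range is refused whole. OPENING is the opening in per cent of the stroke, from 0 (shut) to 100 (fully open), set as the call begins (- or left out, the last holds). The fingers move at their own pace and stop on an object; FORCE is the grip in N (left out, the last holds). Time passes only in rows, so rows that repeat a pose let the fingers close. It gives the time, the measured TCP pose, the force and the opening at its end, in the units of the state.
- manip.sense(): the state, without advancing time (a new reading comes with each control period).
- manip.snapshot(name): name is "side" or "top" or "wrist"; returns a dict with "frame" (420x560x3 uint8, blue, green, red), "vfov" (degrees; the focal length in pixels is half the picture's height over the tangent of half this angle, whatever the lens; pixels are square), "cx", "cy" (the principal point, pixels), "rvec" (rotation vector, rad) and "tvec" (3), from world to camera coordinates, as OpenCV has them. Camera axes: x right, y down, z forward; pixel columns grow to the right and rows downward; lengths in m; the calibration is good to about 2 mm. The wrist camera is an equidistant fisheye: a pixel r from the principal point sees the ray r / f radians off the axis. A picture is of the moment at which its call begins. There is no depth.
- manip.close_job(): hands the job in, once; it reports no verdict.
The state is a dict: "t": time; "joints": joint angles; "dq": joint speeds; "effort": joint torques, N m; "tool_pos": TCP position; "tcp_rot": TCP orientation; "ft_force": force on the tool from outside, world axes, zero at the start; "wrist_torque": the same for the moment, N m; "finger_gap": finger opening in m.
Only numpy, scipy, OpenCV 4.12 (cv2) and the standard library are available. Lean on these libraries where they do the work, as an engineer would, in place of code of your own. Each camera call takes 0.05 s, during which the arm holds its last target. There are 200 camera calls.

## Working session

There is one attempt and no reset: what is moved stays moved. The work goes in short steps, Python scripts to look and compute and a shell command to move; the robot and the scene stay as the last step left them, time stands still between calls to the robot, and variables do not carry over. Pictures are saved under pics/ and viewed, about 8 in all and at most 12, crops included, and the job is handed in when it is done.

```bash
mkdir -p pics; cat > h.py <<'E'
import numpy as np, cv2
from station import manip
def snap(n,fn=None,crop=None,scale=1):
    s=manip.snapshot(n); im=s["frame"]
    if crop: x0,y0,x1,y1=crop; im=im[y0:y1,x0:x1]
    if scale!=1: im=cv2.resize(im,None,fx=scale,fy=scale,interpolation=cv2.INTER_CUBIC)
    if fn: cv2.imwrite("pics/"+fn,im)
    return s
def cam(s):
    R=cv2.Rodrigues(np.array(s["rvec"],float))[0]; t=np.array(s["tvec"],float).ravel()
    f=s["frame"].shape[0]/2/np.tan(np.radians(s["vfov"])/2); return R,t,f
def ray(s,u,v,fish=False):
    R,t,f=cam(s); d=np.array([u-s["cx"],v-s["cy"]])/f
    if fish:
        r=np.hypot(*d); d=np.array([*(d/r*np.sin(r)),np.cos(r)]) if r>0 else np.array([0,0,1.])
    else: d=np.array([*d,1.])
    return -R.T@t, R.T@d
def onz(s,u,v,z,fish=False):
    o,d=ray(s,u,v,fish); return o+d*(z-o[2])/d[2]
def proj(s,p,fish=False):
    R,t,f=cam(s); c=R@np.array(p)+t
    if fish:
        r=np.hypot(c[0],c[1]); th=np.arctan2(r,c[2]); q=c[:2]/r*th
    else: q=c[:2]/c[2]
    return q*f+[s["cx"],s["cy"]]
E
python3 - <<'E'
from h import *
import pickle
a=snap("top"); b=snap("side")
pickle.dump((a,b),open("s0.pkl","wb"))
cv2.imwrite("pics/top.png",cv2.resize(a["frame"],(800,600))); cv2.imwrite("pics/side.png",cv2.resize(b["frame"],(800,600)))
for s in(a,b): print(s["vfov"],s["cx"],s["cy"],ray(s,280,210))
print(manip.sense())
E
```

```text
52.93668189639225 281.16493101922015 208.18427224954453 (array([ 0.36659836, -0.03685886,  1.01653764]), array([ 0.17108313,  0.02165042, -0.98503197]))
51.04039814274281 277.1605132240843 212.75226230156898 (array([0.2981184, 0.7094014, 0.8024233]), array([ 0.21036249, -0.70772091, -0.6745069 ]))
{'t': 0.1, 'joints': array([ 1.1991247 ,  0.32176907, -0.07007206,  1.45155798,  0.02258741,
        1.37081348, -0.05689805]), 'dq': array([ 0.00091077, -0.00177543, -0.0002175 , -0.00304112, -0.00131656,
       -0.0011061 ,  0.00164503]), 'effort': array([ 2.35520401e-04, -4.92573380e+01, -4.05558860e-01, -3.13397849e+01,
       -6.41077501e-02,  3.95067735e-02,  5.58454326e-05]), 'tool_pos': array([ 0.24433998, -0.60178285,  0.22155518]), 'tcp_rot': array([-3.13983339e+00,  8.57746740e-05,  3.85787105e-01]), 'ft_force': array([ 0.72485131,  0.49022522, -0.32470605]), 'wrist_torque': array([-0.00332588,  0.00052413,  0.00307486]), 'finger_gap': 0.08730761888141943}
```

View pics/top.png

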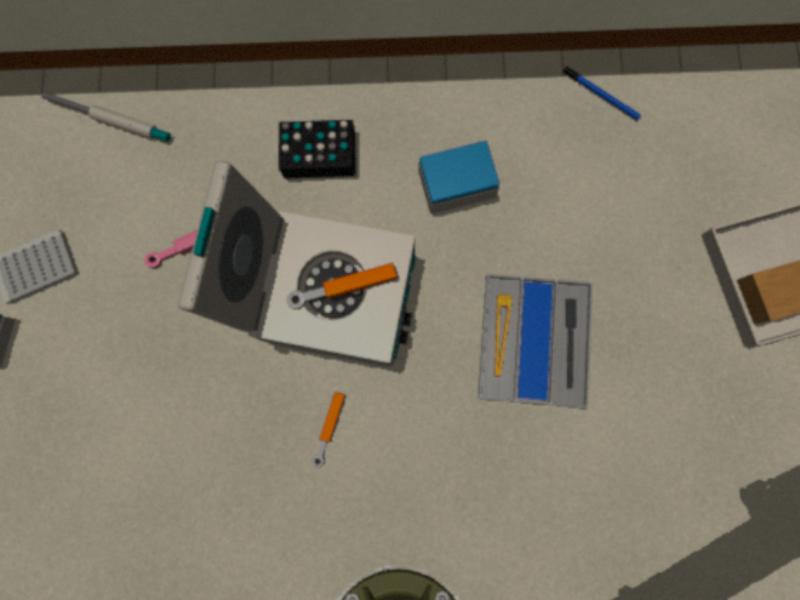

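View pics/side.png

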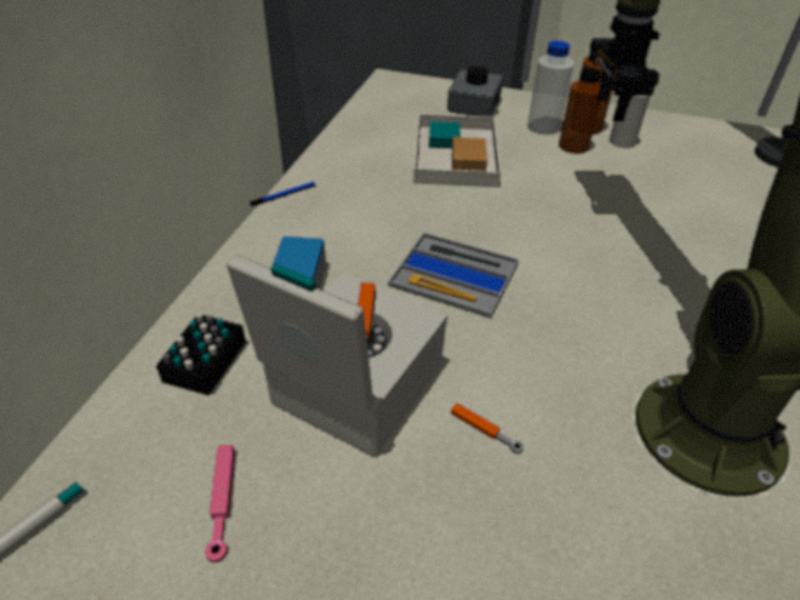

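Top picture (800x600). These could be taken for the spanner:
- Large orange spanner across the centrifuge bowl, (345,283).
- Small orange one on the bench, (330,430).
- Pink one, (175,248).

I choose the orange one on the centrifuge. The blue pad is the middle compartment, (535,340), the forceps are at (503,335), the spatula at (571,343) and the tip box at (460,175). The lid hinge is on the left (+y) side.

```bash
python3 - <<'E'
from h import *
import pickle
a,b=pickle.load(open("s0.pkl","rb"))
im=a["frame"]; cv2.imwrite("pics/crop.png",cv2.resize(im[110:330,120:420],None,fx=2.6,fy=2.6,interpolation=cv2.INTER_CUBIC))
hsv=cv2.cvtColor(im,cv2.COLOR_BGR2HSV)
def blobs(lo,hi,z,name):
    m=cv2.inRange(hsv,lo,hi); n,l,st,c=cv2.connectedComponentsWithStats(m)
    for i in range(1,n):
        if st[i,4]>60:
            ys,xs=np.where(l==i); P=np.array([onz(a,x,y,z)[:2] for x,y in zip(xs,ys)])
            (cx,cy),(w,h),an=cv2.minAreaRect((P*1000).astype(np.float32))
            print(name,c[i].round(),st[i,4],"mm",round(cx),round(cy),round(w),round(h),round(an,1))
blobs((5,180,100),(18,255,255),.14,"orange z.14")
blobs((108,180,80),(122,255,255),.006,"blue z.006")
for n,p in dict(fl=(415,237),fr=(393,361),rl=(283,213),rr=(263,338)).items():
    print("deck",n,onz(a,p[0]*.7,p[1]*.7,.12).round(3))
print("head",onz(a,297*.7,298*.7,.13))
for p in [(487,276),(590,285),(584,408),(479,399)]: print("tray",onz(a,p[0]*.7,p[1]*.7,.013).round(3))
E
```

```text
orange z.14 [251. 196.] 537 mm 552 43 24 108 14.6
orange z.14 [232. 291.] 249 mm 353 84 14 68 70.9
blue z.006 [426.  68.] 142 mm 902 -395 129 9 51.0
blue z.006 [374. 239.] 1336 mm 469 -239 45 193 83.5
deck fl [ 0.62  -0.043  0.12 ]
deck fr [ 0.431 -0.005  0.12 ]
deck rl [0.665 0.162 0.12 ]
deck rr [0.47 0.19 0.12]
head [0.52796134 0.1371146  0.13      ]
tray [ 0.578 -0.163  0.013]
tray [ 0.558 -0.336  0.013]
tray [ 0.354 -0.31   0.013]
tray [ 0.373 -0.14   0.013]
```

View pics/crop.png

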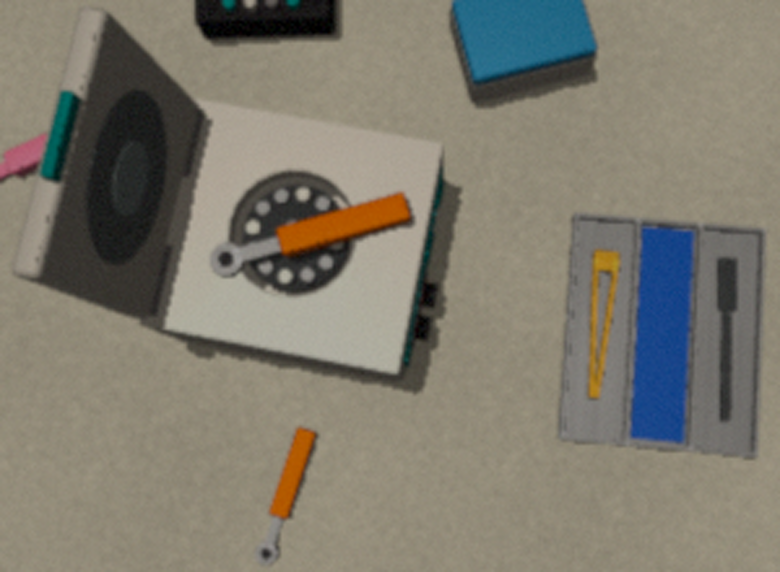

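The crop confirms it: the spanner across the bowl is the larger orange one, with its grip at top-image pixel (251,196) measuring 108x24 mm. The bench one's grip is only about 68x14 mm. I'm moving to hover over the grip.

```bash
cat >> h.py <<'E'
def goto(p,yaw_deg):
    from scipy.spatial.transform import Rotation as Ro
    s=manip.sense(); R=Ro.from_euler("xyz",s["tcp_rot"]).as_matrix()
    d=R.T@(np.array(p)-s["tool_pos"])*1000
    dy=-(yaw_deg-np.degrees(s["tcp_rot"][2])); dy=(dy+180)%360-180
    print("shift",d.round(1),"turn",round(dy,1),"t",s["t"],"F",s["ft_force"].round(1),"gap",round(s["finger_gap"]*1000,1))
E
python3 -m creep '[[[44,-40,0,-7],[88,-80,0,-14],[132,-120,0,-21],[176,-160,0,-28],[220,-200,0,-35],[264,-240,0,-42],[308,-280,0,-49],[352,-320,0,-56],[396,-360,0,-63],[440,-400,0,-70]]]' 100
python3 -c "
from h import *
goto([.552,.043,.205],104.6)"
```

```text
t: 1.35
tool_pos: [0.502, -0.0644, 0.2224]
tcp_rot: [3.142, 0.001, 1.611]
ft_force: [1.0, -0.9, 0.8]
finger_gap: 0.0868
shift [105.3  54.2  17.4] turn -12.3 t 1.35 F [ 1.  -0.9  0.8] gap 86.8
```

```bash
python3 -m creep '[[[35,18,6,-4],[70,36,12,-8],[105,54,17,-12],[105,54,17,-12],[105,54,17,-12]]]'
python3 - <<'E'
from h import *
s=snap("wrist","w1.png",None,1.4)
goto([.552,.043,.205],104.6)
f=s["frame"];hsv=cv2.cvtColor(f,cv2.COLOR_BGR2HSV)
m=cv2.inRange(hsv,(5,180,100),(18,255,255)); n,l,st,c=cv2.connectedComponentsWithStats(m)
for i in range(1,n):
    if st[i,4]>100:
        ys,xs=np.where(l==i); P=np.array([onz(s,x,y,.138,True)[:2] for x,y in zip(xs,ys)])
        print(c[i],cv2.minAreaRect((P*1000).astype(np.float32)))
E
```

```text
t: 1.98
tool_pos: [0.5514, 0.04, 0.2051]
tcp_rot: [-3.14, 0.0, 1.816]
ft_force: [-0.1, -0.2, -0.5]
finger_gap: 0.0869
shift [3.5 1.4 0.3] turn -0.6 t 2.025 F [-0.6 -0.3  0.3] gap 87.4
[122.05613306 102.77130977] ((416.17926025390625, 105.04573822021484), (9.360296249389648, 50.77590560913086), 70.47645568847656)
[271.60747664 220.86915888] ((544.712646484375, 42.311092376708984), (15.736119270324707, 14.208218574523926), 46.50688171386719)
[278.7398568 264.4797136] ((560.2352905273438, 8.676742553710938), (20.748470306396484, 38.005859375), 15.256427764892578)
```

View pics/w1.png

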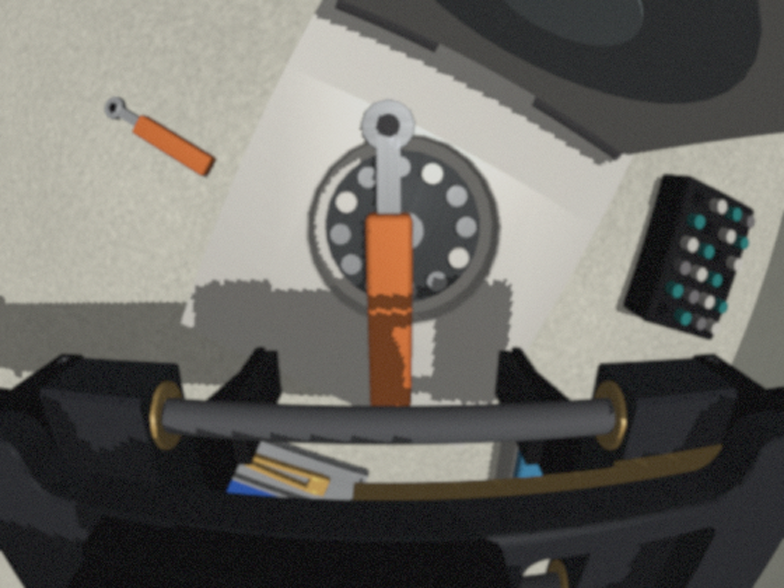

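The wrist picture shows the spanner aligned with the tool's x axis. The orange grip is at columns 366-412, midway between the fingertips at 280 and 500, and its front end is at row 215. I'll compute the remaining error from these pixels.

```bash
python3 - <<'E'
from h import *
s=snap("wrist")
q=lambda u,v,z:onz(s,u/1.4,v/1.4,z,True)
f=q(389,214,.14); h=q(388,124,.13); l=(q(367,300,.14)+q(412,300,.14))/2; b=(q(370,400,.14)+q(410,400,.14))/2
print(f,h,l,b)
d=h-b; a=np.degrees(np.arctan2(d[1],d[0])); u=d[:2]/np.hypot(*d[:2]); print(a, "grip", f[:2]-55*u/1000, h[:2]-.101*u)
E
python3 -c "
from h import *
goto([.552,.043,.129],104.6)"
```

```text
[0.5385528  0.09224563 0.14      ] [0.52692563 0.13676478 0.13      ] [0.54966519 0.04891221 0.14      ] [ 0.56435662 -0.00844464  0.14      ]
104.45460704574164 grip [0.55228151 0.03898662] [0.55213653 0.03896187]
shift [ 3.7  1.4 76.5] turn -0.6 t 2.075 F [-0.4 -0.7 -0.2] gap 87.0
```

```bash
python3 -m creep '[[[0,1,25,0],[0,1,50,0],[0,1,65,0],[0,1,76,0],[0,1,76,0]]]' 60
python3 -m creep '[[[0,0,0,0],[0,0,0,0],[0,0,0,0],[0,0,0,0],[0,0,0,0],[0,0,0,0]]]' 0 25
python3 -m creep '[[[0,0,-5,0],[0,0,-15,0],[0,0,-30,0],[0,0,-50,0],[0,0,-70,0],[0,0,-85,0],[0,0,-90,0],[0,0,-90,0]]]'
python3 - <<'E'
from h import *
a=snap("wrist");b=snap("side");
cv2.imwrite("pics/lift.png",np.hstack([cv2.resize(a["frame"],(400,300)),cv2.resize(b["frame"][140:350,180:460],(400,300))]))
E
```

```text
t: 2.7
tool_pos: [0.5525, 0.0407, 0.1291]
tcp_rot: [-3.141, -0.0, 1.817]
ft_force: [1.1, 0.1, 0.5]
finger_gap: 0.0535
t: 3.45
tool_pos: [0.5528, 0.0411, 0.1298]
tcp_rot: [3.142, 0.0, 1.817]
ft_force: [-0.9, -0.4, 3.6]
finger_gap: 0.0236
t: 4.45
tool_pos: [0.5528, 0.041, 0.2197]
tcp_rot: [3.141, 0.0, 1.817]
ft_force: [0.2, 0.3, -0.9]
finger_gap: 0.0237
```

View pics/lift.png

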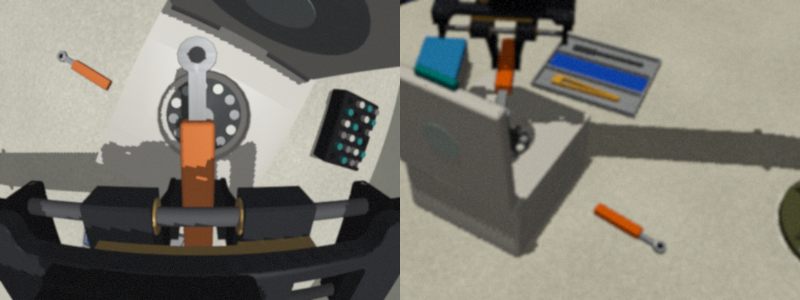

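The lift worked. The orange grip is held level between the pads (left view, around (198,180)) and the gap reads 23.7 mm. Next is the tray.

```bash
python3 -m creep '[[[-10,-6,0,5],[-34,-24,0,14],[-60,-44,0,23],[-88,-64,0,32],[-116,-85,0,41],[-144,-106,0,50],[-170,-126,0,60],[-196,-144,0,70],[-220,-162,0,80],[-241,-178,0,90]]]'
python3 - <<'E'
from h import *
goto([.438,-.2350,.09],-6.5)
E
```

```text
t: 5.8
tool_pos: [0.4379, -0.2369, 0.2187]
tcp_rot: [-3.141, 0.001, 0.24]
ft_force: [-0.0, -0.8, -0.6]
finger_gap: 0.0238
shift [  0.7  -1.7 128.7] turn 20.2 t 5.8 F [-0.  -0.8 -0.6] gap 23.8
```

```bash
python3 -m creep '[[[0,-1,25,7],[0,-2,55,14],[0,-2,80,20],[0,-2,100,20],[0,-2,120,20],[0,-2,129,20],[0,-2,129,20]]]'
python3 - <<'E'
from h import *
goto([.438,-.2350,.09],-6.5)
s=snap("wrist","w2.png",None,1.4)
u=np.array([np.cos(np.radians(-6.5)),np.sin(np.radians(-6.5)),0]);v=np.array([-u[1],u[0],0]);c=np.array([.468,-.238,.006])
print("pad corners predicted px*1.4",[(proj(s,c+i*.098*u+j*.024*v,True)*1.4).round() for i,j in((1,1),(1,-1))])
E
```

```text
t: 6.68
tool_pos: [0.4378, -0.2337, 0.0898]
tcp_rot: [-3.141, 0.002, -0.103]
ft_force: [-0.7, 0.1, -1.5]
finger_gap: 0.024
shift [ 0.3  1.2 -0.2] turn 0.6 t 6.675 F [-0.7  0.1 -1.5] gap 24.0
pad corners predicted px*1.4 [array([344.,  77.]), array([435.,  78.])]
```

View pics/w2.png

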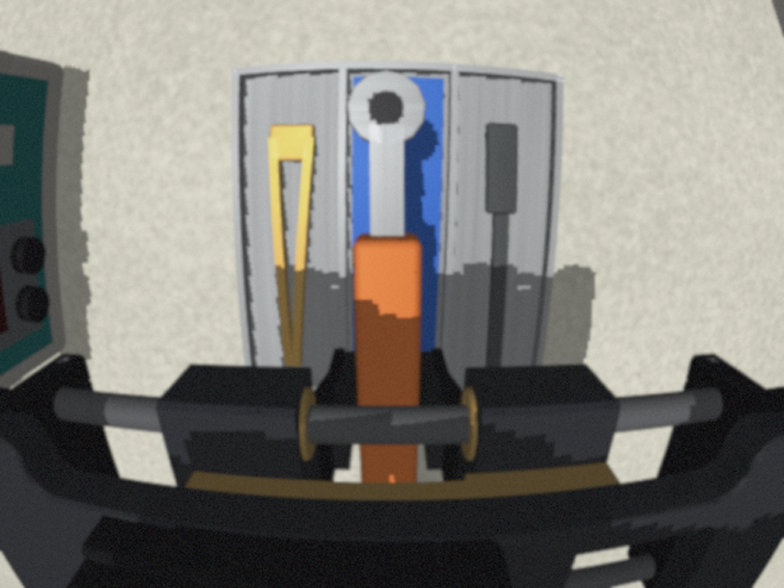

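The spanner head (386,107) lies over the blue pad, which runs from column 352 to 444. The dividers are at columns 345 and 457, with forceps on the left and spatula on the right. The pad sits slightly right of where I predicted, so I'll measure the relative error.

```bash
python3 - <<'E'
from h import *
s=snap("wrist"); st=manip.sense(); y=st["tcp_rot"][2]; X=np.array([np.cos(y),np.sin(y)]); Y=np.array([np.sin(y),-np.cos(y)])
def rel(u,v,z):
    p=onz(s,u/1.4,v/1.4,z,True)[:2]-st["tool_pos"][:2]; return (np.array([p@X,p@Y])*1000).round(1)
z=st["tool_pos"][2]-.0095
print("head",rel(386,107,z+.01),"grip front",rel(354,238,z+.02),rel(421,238,z+.02))
print("padTL,TR",rel(352,77,.006),rel(444,78,.006),"R edge low",rel(435,350,.006))
print("div",rel(345,75,.013),rel(457,75,.013),rel(458,280,.013),"left",rel(346,260,.013),"R outer",rel(559,80,.013),rel(541,360,.013),"L outer",rel(238,75,.013),rel(254,360,.013))
E
```

```text
head [99.9  0.4] grip front [ 54.9 -10.3] [54.9 12.2]
padTL,TR [128.4 -18. ] [128.2  31. ] R edge low [-26.   28.9]
div [128.2 -21.1] [128.8  37. ] [18.2 39.5] left [ 29.2 -21.4] R outer [130.9  93.6] [-30.7  92.9] L outer [132.2 -79. ] [-30.4 -78.2]
```

```bash
python3 -m creep '[[[1,6,20,0],[1,6,40,0],[1,6,55,0],[1,6,65,0],[1,6,70,0],[1,6,71,0],[1,6,72,0],[1,6,73,0],[1,6,73,0]]]'
python3 -c "
from h import *
goto([.4,-.23,.0158],-6.5)"
```

```text
t: 7.9
tool_pos: [0.4388, -0.2403, 0.0177]
tcp_rot: [3.141, -0.0, -0.103]
ft_force: [0.6, -0.6, -1.4]
finger_gap: 0.0235
shift [-39.7  -6.2   1.9] turn 0.6 t 7.9 F [ 0.6 -0.6 -1.4] gap 23.5
```

```bash
python3 -m creep '[[[0,0,0.5,0],[0,0,1,0],[0,0,1.5,0],[0,0,1.5,0]]]'
python3 -m creep '[[[0,0,0.5,0],[0,0,0.5,0]]]'
```

```text
t: 8.4
tool_pos: [0.4387, -0.2402, 0.016]
tcp_rot: [3.142, 0.0, -0.103]
ft_force: [-0.5, -0.1, -1.2]
finger_gap: 0.0238
t: 8.65
tool_pos: [0.4388, -0.2402, 0.0158]
tcp_rot: [3.141, 0.0, -0.103]
ft_force: [-1.7, 0.1, 1.3]
finger_gap: 0.0237
```

```bash
python3 -m creep '[[[0,0,0.5,0],[0,0,0.5,0]]]'
python3 -m creep '[[[0,0,0,0],[0,0,0,0],[0,0,0,0],[0,0,0,0]]]' 45
python3 -m creep '[[[0,0,-10,0],[0,0,-30,0],[0,0,-70,0],[0,0,-120,0],[0,0,-180,0],[0,0,-240,0],[0,0,-240,0]]]'
python3 - <<'E'
from h import *
import pickle
a=snap("top");b=snap("side");w=snap("wrist"); pickle.dump((a,b,w),open("s1.pkl","wb"))
cv2.imwrite("pics/placed.png",np.hstack([cv2.resize(w["frame"],(400,300)),cv2.resize(b["frame"][140:350,140:420],(400,300))]))
goto([.4,0,.3],0)
E
```

```text
t: 8.9
tool_pos: [0.4388, -0.2402, 0.0158]
tcp_rot: [3.141, 0.0, -0.103]
ft_force: [-3.3, 0.8, 6.6]
finger_gap: 0.0232
t: 9.4
tool_pos: [0.4388, -0.2402, 0.015]
tcp_rot: [3.142, -0.0, -0.103]
ft_force: [-0.3, -0.6, -0.5]
finger_gap: 0.0386
t: 10.28
tool_pos: [0.4416, -0.2413, 0.2614]
tcp_rot: [3.136, -0.01, -0.103]
ft_force: [-0.4, 0.1, -0.5]
finger_gap: 0.0391
shift [ -62.7 -234.7  -45.3] turn -5.9 t 10.425 F [-0.4  0.3 -0.6] gap 39.3
```

View pics/placed.png

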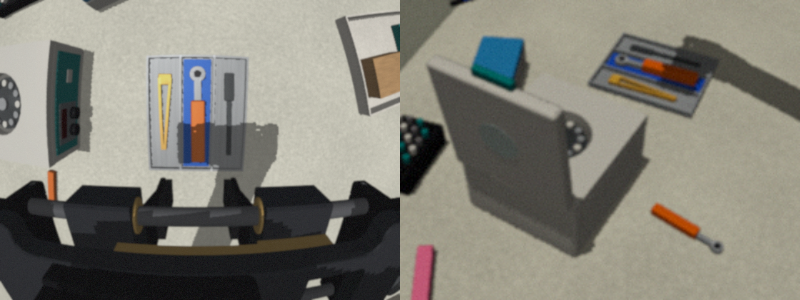

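The left view shows the spanner lying in the middle compartment on the blue pad, head at (197,73) and grip at (198,130), with the forceps and spatula undisturbed. Next I'll fit the lid pose from the first two pictures.

```bash
cat > lid.py <<'E'
from h import *
from scipy.optimize import least_squares
def frame(x):
    e=np.array([np.cos(x[2]),np.sin(x[2]),0]); y=np.array([-e[1],e[0],0]); return np.array([x[0],x[1],0]),e,y
Z=np.array([0,0,1.])
def B(x,i,j,z): c,e,y=frame(x); return c+.11*i*e+.1*j*y+z*Z
def L(x,r,w,n):
    c,e,y=frame(x); t=x[3]; return c+.1*e+.12*Z+r*(-np.cos(t)*e+np.sin(t)*Z)+w*y+n*(np.sin(t)*e+np.cos(t)*Z)
E
python3 - <<'E'
from lid import *
import pickle
a,b=pickle.load(open("s0.pkl","rb"))
k=.7
def res(x):
    # j=+1 is +90deg from ex -> world -x side (near base)
    o=[]
    def add(s,p,u,v,w=1): o.extend((proj(s,p)-np.array([u,v])*k)*w)
    add(a,B(x,-1,-1,.12),415,237); add(a,B(x,-1,1,.12),393,361)
    add(b,B(x,1,1,0),378,455); add(b,B(x,1,-1,0),272,402); add(b,B(x,-1,1,.12),447,318)
    add(a,L(x,.2,-.095,.022),217,163); add(a,L(x,.2,.095,.022),180,305)
    add(a,L(x,.2,-.095,0),229,165); add(a,L(x,.2,.095,0),193,311)
    add(b,L(x,.2,-.095,.022),232,266); add(b,L(x,.2,.095,.022),357,318)
    return o
r=least_squares(res,[.548,.084,1.37,1.8]); x=r.x; print(x.round(4),np.degrees(x[2:]).round(1)); print(np.reshape(r.fun,(-1,2)).round(1).tolist())
np.save("x.npy",x); print("hinge",L(x,0,0,0),"edge",L(x,.2,0,.022),"tabtip",L(x,.213,0,.011))
E
```

```text
[0.5475 0.0827 1.3615 1.6799] [78.  96.3]
[[1.4, -1.1], [-0.2, 1.8], [0.3, 2.8], [-0.6, 1.6], [2.3, -3.7], [-1.3, -1.9], [-1.8, 3.0], [1.9, -1.8], [1.0, 0.9], [-3.9, -2.6], [0.9, 0.1]]
hinge [0.56830791 0.18050328 0.12      ] edge [0.57737838 0.22320264 0.31641408] tabtip [0.57540049 0.21389174 0.33053481]
```

```bash
python3 -c "
from h import *
goto([.587,.267,.40],78)"
```

```text
shift [  95.8 -519.5 -145.4] turn -83.9 t 10.425 F [-0.4  0.3 -0.6] gap 39.3
```

```bash
python3 -m creep '[[[3,-15,-50,-4],[8,-45,-95,-12],[17,-90,-125,-21],[26,-140,-144,-30],[35,-190,-144,-39],[44,-240,-144,-48],[53,-285,-144,-57],[61,-330,-144,-66],[69,-375,-144,-75],[77,-415,-144,-84]]]' 0
python3 -c "
from h import *
goto([.587,.267,.40],78)"
```

```text
t: 11.68
tool_pos: [0.5577, 0.1662, 0.3971]
tcp_rot: [-3.139, 0.001, 1.369]
ft_force: [0.7, 0.4, -0.3]
finger_gap: 0.0004
shift [104.6   8.6  -3.1] turn 0.5 t 11.675 F [ 0.7  0.4 -0.3] gap 0.4
```

```bash
python3 -m creep '[[[35,3,0,0],[70,6,0,0],[105,9,0,0],[105,9,0,0],[105,9,40,0],[105,9,80,0],[105,9,112,0],[105,9,112,0]]]'
python3 - <<'E'
from h import *
a=snap("top");b=snap("side")
cv2.imwrite("pics/behind.png",np.hstack([cv2.resize(a["frame"][80:290,60:340],(400,300)),cv2.resize(b["frame"][100:310,120:400],(400,300))]))
goto([.587,.267,.285],78)
E
```

```text
t: 12.68
tool_pos: [0.5872, 0.2629, 0.2834]
tcp_rot: [-3.137, 0.005, 1.362]
ft_force: [0.2, 0.1, -0.6]
finger_gap: 0.0002
shift [ 1.8 -2.1  2.5] turn 0.0 t 12.775 F [-0.4 -0.  -0.4] gap 0.4
```

View pics/behind.png

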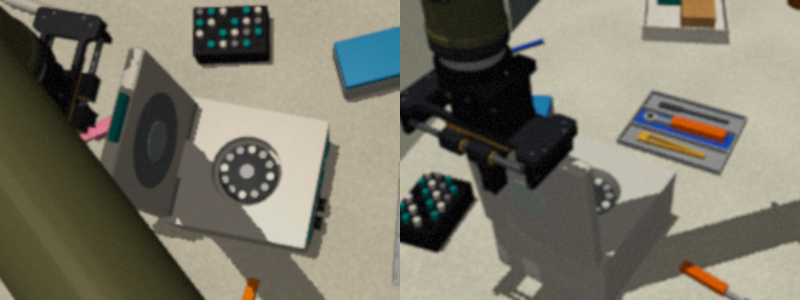

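The gripper is behind the lid with nothing touching (left view, fingers at (85,110); lid edge with teal tab at (118,118)). I'll work out the arc for the push.

```bash
python3 - <<'E'
import numpy as np
r=.165
for d in [90,85,80,75,70,65,60,55,50,45,40,35,30,25,20,15,10,7,5,3,2,1,0]:
    t=np.radians(d); s=-r*np.cos(t)+.022*np.sin(t)+.0095; z=r*np.sin(t)+.022*np.cos(t)
    print(d,round((s-.0845)*1000,1),round((.1645-z)*1000,1))
E
python3 -m creep '[[[-10,0,0,0],[-20,0,0,0],[-26,0,0,0],[-32,0,0,0],[-36,0,0,0],[-40,0,0,0],[-44,0,0,0],[-48,0,0,0],[-52,0,0,0]]]'
```

```text
90 -53.0 -0.5
85 -67.5 -1.8
80 -82.0 -1.8
75 -96.5 -0.6
70 -110.8 1.9
65 -124.8 5.7
60 -138.4 10.6
55 -151.6 16.7
50 -164.2 24.0
45 -176.1 32.3
40 -187.3 41.6
35 -197.5 51.8
30 -206.9 62.9
25 -215.2 74.8
20 -222.5 87.4
15 -228.7 100.5
10 -233.7 114.2
7 -236.1 122.6
5 -237.5 128.2
3 -238.6 133.9
2 -239.1 136.8
1 -239.6 139.6
0 -240.0 142.5
t: 13.9
tool_pos: [0.5775, 0.2146, 0.287]
tcp_rot: [-3.141, 0.0, 1.363]
ft_force: [0.3, 2.1, 1.7]
finger_gap: 0.0007
```

```bash
python3 -m creep '[[[-8,0,0.5,0],[-16,0,1,0],[-30,0,1,0],[-44.5,0,2,0],[-59,0,4.5,0],[-73,0,8,0],[-86,0,13,0],[-100,0,19,0],[-112,0,26,0],[-112,0,26,0]]]'
python3 - <<'E'
from h import *
goto([.5,.2,.2],78)
a=snap("top");b=snap("side")
cv2.imwrite("pics/half.png",np.hstack([cv2.resize(a["frame"][80:290,60:340],(400,300)),cv2.resize(b["frame"][100:310,120:400],(400,300))]))
E
```

```text
t: 15.15
tool_pos: [0.5545, 0.1028, 0.2602]
tcp_rot: [-3.141, 0.002, 1.361]
ft_force: [0.4, 0.7, 1.5]
finger_gap: 0.0008
shift [ 83.8 -73.5  60. ] turn -0.0 t 15.15 F [0.4 0.7 1.5] gap 0.8
```

View pics/half.png

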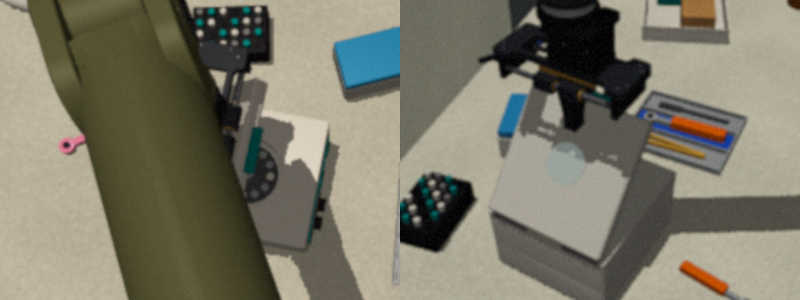

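The lid is following the fingers and is at roughly 50° (right view, fingertips at (572,125) on the outer face). I'll continue the arc and slow down.

```bash
python3 -m creep '[[[-6,0,4,0],[-12,0,8,0],[-23,0,18,0],[-33,0,28,0],[-43,0,39,0],[-51,0,51,0],[-56,0,59,0],[-60,0,67,0],[-64,0,76,0],[-64,0,76,0]]]'
python3 -c "
from h import *
goto([.5,.2,.142],78)"
```

```text
t: 16.5
tool_pos: [0.541, 0.042, 0.1841]
tcp_rot: [-3.14, 0.001, 1.363]
ft_force: [-0.7, -0.4, -0.2]
finger_gap: 0.0004
shift [146.2 -72.7  42.1] turn 0.1 t 16.5 F [-0.7 -0.4 -0.2] gap 0.4
```

```bash
python3 -m creep '[[[-1,0,4,0],[-2.5,0,8,0],[-4,0,12,0],[-5,0,16,0],[-6,0,20,0],[-7,0,24,0],[-8,0,28,0],[-8.5,0,31,0],[-9,0,34,0],[-9.5,0,36,0]]]'
python3 -m creep '[[[-0.2,0,1,0],[-0.3,0,2,0],[-0.4,0,3,0],[-0.5,0,4,0],[-0.5,0,5,0],[-0.5,0,5.5,0],[-0.5,0,6,0],[-0.5,0,6,0]]]'
python3 -c "
from h import *
goto([.5,.2,.142],78)"
```

```text
t: 17.75
tool_pos: [0.5394, 0.0333, 0.1488]
tcp_rot: [-3.141, 0.0, 1.363]
ft_force: [-0.3, -0.7, 0.7]
finger_gap: 0.0005
t: 18.75
tool_pos: [0.5394, 0.0328, 0.143]
tcp_rot: [3.141, -0.0, 1.363]
ft_force: [-0.1, -0.5, 0.5]
finger_gap: 0.0003
shift [155.4 -73.    1. ] turn 0.1 t 18.75 F [-0.1 -0.5  0.5] gap 0.3
```

Almost shut. I'll press down in half-millimetre steps until the force shows the lid is seated.

```bash
python3 -m creep '[[[0,0,0.5,0],[0,0,1,0],[0,0,1.5,0],[0,0,1.5,0],[0,0,1.5,0]]]'
python3 -m creep '[[[0,0,0.5,0],[0,0,1,0],[0,0,1.5,0],[0,0,1.5,0],[0,0,1.5,0]]]'
```

```text
t: 19.38
tool_pos: [0.5395, 0.0328, 0.1429]
tcp_rot: [3.141, 0.001, 1.363]
ft_force: [-3.2, -0.3, 10.4]
finger_gap: 0.0007
t: 20.0
tool_pos: [0.5395, 0.0329, 0.1428]
tcp_rot: [3.141, 0.001, 1.363]
ft_force: [-7.6, -0.7, 17.2]
finger_gap: 0.0007
```

The force rises to 17 N with no further motion, so the lid is seated. I'll retreat and check.

```bash
python3 -m creep '[[[0,0,-5,0],[0,0,-20,0],[0,0,-60,0],[0,0,-120,0],[-50,0,-160,0],[-110,0,-160,0],[-170,0,-160,0],[-230,0,-160,0],[-290,0,-160,0],[-350,0,-160,0]]]'
python3 -m creep '[[[-50,0,0,0],[-110,0,0,0],[-170,0,0,0],[-170,0,0,0]]]'
python3 - <<'E'
from lid import *
import pickle
s=snap("top"); b=snap("side")
cv2.imwrite("pics/final.png",np.hstack([cv2.resize(s["frame"][100:310,110:460],(480,288)),cv2.resize(b["frame"][120:330,120:400],(320,288))]))
x=np.load("x.npy"); x[3]=0
for n,c in(("top",s),("side",b)): print(n,"predicted shut edge px",[proj(c,L(x,.2,w,.022)).round() for w in(-.095,.095)],"hinge",[proj(c,L(x,0,w,.022)).round() for w in(-.095,.095)])
hsv=cv2.cvtColor(s["frame"],cv2.COLOR_BGR2HSV); m=cv2.inRange(hsv,(5,180,80),(18,255,255)); n,l,st,c=cv2.connectedComponentsWithStats(m)
for i in range(1,n):
    if st[i,4]>60:
        ys,xs=np.where(l==i); P=np.array([onz(s,q,y,.026)[:2] for q,y in zip(xs,ys)]); print(c[i].round(),cv2.minAreaRect((P*1000).astype(np.float32)))
goto([.5,0,.3],0)
E
```

```text
t: 21.25
tool_pos: [0.4668, -0.3115, 0.3008]
tcp_rot: [3.141, 0.0, 1.363]
ft_force: [1.1, 0.3, -0.1]
finger_gap: 0.0004
t: 21.75
tool_pos: [0.4281, -0.482, 0.2986]
tcp_rot: [-3.139, 0.001, 1.354]
ft_force: [-0.4, 0.9, 0.2]
finger_gap: 0.0003
top predicted shut edge px [array([287., 163.]), array([270., 251.])] hinge [array([196., 148.]), array([177., 233.])]
side predicted shut edge px [array([240., 185.]), array([312., 214.])] hinge [array([187., 238.]), array([265., 274.])]
[376. 250.] ((438.56976318359375, -236.44322204589844), (22.540082931518555, 107.42888641357422), 84.37541198730469)
[232. 291.] ((351.0838623046875, 99.7673568725586), (16.272018432617188, 77.18791198730469), 70.93783569335938)
shift [480.  -32.2   0.5] turn 78.0 t 21.85 F [ 0.7  0.5 -0.3] gap 0.3
```

View pics/final.png

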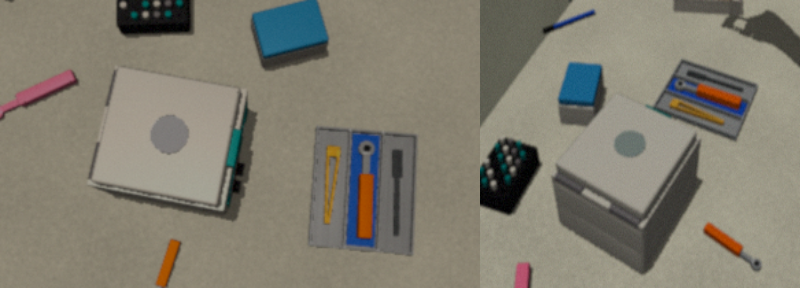

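The lid lies flat on the deck (left view, teal tab at (237,145)). The spanner is lengthwise on the blue pad at (366,190), and the forceps, spatula and tip box look undisturbed. I'm handing in the job.

```bash
python3 -c "
from h import *
print(manip.close_job())"
```

```text
the job is handed in; nothing more can be done
None
```

The spanner is in the blue-padded compartment and the centrifuge lid is fully closed. I handed the job in at about 22 s; the report gives no verdict.

- **Spanner:** I took the larger orange spanner off the deck, lowered it onto the pad until contact, then released it. In the last pictures it lies lengthwise on the pad, within about 1° of the pad's direction.
- **Lid:** I pushed it shut from behind with closed fingers, slowing near the end. At the last step the force rose to about 17 N with no further movement. The fingertips stopped at 142.8 mm, against 142 mm expected for a shut lid. The last pictures show it flat.
- **Everything else:** the forceps, spatula and tip box look undisturbed in the pictures, though I did not measure them. The arm ended clear of everything.

One reading disagreed: the wrist camera put the pad about 5 to 7 mm to one side of where the overhead camera had. I corrected 6 mm towards the wrist reading before lowering the spanner.

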